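# Start the patch press with its two-key console

### The job

Get the patch press going: with the fingertips, push the loaded sled all the way in until it stops against its end stop, without lifting it. Only then press the two round start keys on the console fully down together with both fingertips, keep them both down for at least three seconds, and let go so both come back up. Do not press the oblong stop key, and leave everything else on the table where it stands.

Things in the scene. Friction and masses are not known exactly. Their poses are not given: they have to be found in the camera images.
- press: The patch press, fixed, left or right of centre, yaw up to 0.25 rad. Bed 340 (x) by 200 (y) by 30 mm high; origin at the centre of its underside, x along the bed away from the robot, z up. A white head covers x = 40 to 170 mm (top 120 mm above the table); the robot's side is open. Two guide strips along x, tops 42 mm above the table, hold the sled with 3 mm play each side.
- press_stop (a point): Foot of the end stop's face under the press head, on the bed's centre line, 150 mm ahead (+x) of the press origin and 30 mm above the table; axes as the press.
- sled: Loose aluminium sled lying on the bed between the guides: plate 200 mm (x) by 110 (y) by 12 mm, about 0.45 kg, a round patch on it. Origin at the centre of its underside, 30 mm above the table. Slides along the press's x axis, starts 60 to 90 mm short of the stop; fully home, its origin is 50 mm ahead of the press origin. Sliding takes up to about 8 N.
- sled_nose (a point): Middle of the lower front (+x) edge of the sled, 100 mm ahead of its origin; meets press_stop when the sled is home.
- sled_handle (a point): Centre of the black upright block at the sled's near end, 90 mm behind (-x) the sled origin. Block 20 mm (x) by 50 (y) by 30 tall; near face 10 mm behind this point, flush with the sled's rear edge. Heights above the table: block top 72 mm, sled plate 42, bed behind it 30. With the sled home this point is 80 mm short of the head's front.
- console: The start console, fixed: white box 130 mm (x) by 160 (y), top 50 mm above the table, on a dark foot plate 150 by 260 by 8 mm. Stands on the other side from the press, turned up to 0.45 rad. Origin at the centre of its underside; y axis along the line of the two keys, z up.
- keys_mid (a point): Point halfway between the two round start keys, level with their tops when up (73 mm above the table); key centres lie 30 mm either side of it along the console's y axis.
- key_left_top (a point): Centre of the top of the round start key on the console's +y side: black, 26 mm across, in a grey collar 42 mm across whose top is 62 mm above the table. Moves with the key.
- key_right_top (a point): The same for the start key on the console's -y side; the two centres are 60 mm apart.
- key_left (a joint): Travel of that key in m: 0 up, 0.007 fully down (springs back). Takes about 5 N to bottom, so both together about 10 N.
- key_right (a joint): The same for the right key.
- stop_key (a joint): Travel in m of the oblong stop key (36 mm along y by 14 mm along x, top 62 mm above the table), between the start keys but 63 mm nearer the robot (console x = -43 mm, start keys at x = +20 mm). 0 up, 0.004 down. Not to be pressed.
- tape: roll of paper tape, 84 mm across, 24 mm tall, lying flat on top of the press head. Origin at the centre of its underside; leave it alone.
- glue: small capped pot, 24 mm across, 70 mm tall, standing on the console's foot plate beside the console box. Origin at the centre of its underside; leave it alone.
- scraper: spatula with handle, 200 mm long, lying on the table at the right. Origin at the centre of its underside; leave it alone.
- spool: flat black filament spool, 120 mm across, 54 mm tall, lying on the table at the left. Origin at the centre of its underside; leave it alone.
- plant: potted plant in a blue pot, pot 96 mm across, 80 mm tall, leaves to about 130 mm, at the left. Origin at the centre of its underside; leave it alone.
- mug: white mug, 76 mm across, 90 mm tall, at the right. Origin at the centre of its underside; leave it alone.
- jar: glass jar with steel cap, 56 mm across, 75 mm tall, in the middle near the robot. Origin at the centre of its underside; leave it alone.
Mind the look-alikes: they are no part of the job. What is meant by the sled is not orange, and is the larger of those in its own colour.

How it is judged:
By the outcome, as a careful person would: the job done as asked, in the order asked, and still so for the second after the job is handed in, with the robot touching nothing.
It also fails if it takes over 61 s, if anything falls off the work surface, if the arm or the gripper's body presses on something with over 40 N, if the wrist force passes 120 N, or if a joint passes its speed limit or range.

### The arm

A 6-joint arm with a two-finger parallel gripper is mounted at the origin on the work surface. World frame = base frame: x ahead of the robot, y to its left, z up, the work surface at z = 0. Lengths are in m, angles in rad, forces in N, time in s.
With the tool pointing down it reaches from about 0.275 to 0.85 m from the base axis. Payload 19 kg.
Tool frame: the origin (TCP) lies on the mounting face of the last link; the fingertips stand 173 mm ahead of it and the grasp point (between the pads) lies 155 mm ahead of it (manip.nose_length is the distance from the TCP to the fingertips, in m); y points along the fingers, z is the direction in which the jaws open and shut, and the axes are right-handed (so a half turn about y gives the same grasp; the last joint's range is limited). The gripper opens to 85 mm and grips with 20 to 120 N. Pads are 22 mm wide; open, the fingers measure 114 mm over their backs; the gripper's body (76 mm by 85 mm) begins 54 mm behind the grasp point. The pads swing forward as they close: fully open they stand 13 mm farther back than shut.
Start: joints at [-1.316, 0.15, 1.437, -0, 1.554, -0.134], TCP at [0.218, -0.532, 0.405] pointing down, gripper open.
Joint ranges: [-2.8, 2.8], [-0.68, 2.1], [0.12, 2.68], [-1.39, 4.53], [0.16, 2.79], [-2.81, 2.81]. Speed limits (rad/s): [1.89, 1.89, 2.22, 3.01, 3.01, 3.01].

### API

Orientations are given as a unit quaternion [x, y, z, w].
In Python, from rig import manip gives the robot as it stands. The module is installed in compiled form; this text tells all that it offers.
- The arm moves only by the shell command python3 -m jog 'ROWS' [FORCE]. ROWS is JSON, a list of rows, each a list of 3 entries, a list of its own where there are three numbers: the shift along the tool's x, y, z in mm, then the turn about the tool's y in degrees, then the gripper's target within -1 to 1 (shut at 1, half-way at 0, fully open at -1). A call has exactly 5 rows; each row shifts and turns the pose as measured when the row begins, along the tool's axes as they then stand; what a row does not reach is not made up. A row lasts 1/10 s, in which the tool goes at most 50 mm and 8.59 degrees, less where a joint would pass 70% of its speed; a pose out of reach is approached as far as the arm can. A call is refused whole if a number of a shift passes 50 or a number of a turn 8.59, either way. A call with a gripper value outside its range is refused whole. The fingers move at their own pace and stop on an object; FORCE is the grip in N (left out, the last holds). Time passes only in rows, so rows that do not move let the fingers close, or fill a call up. It gives the time, the measured TCP pose, the force and the opening at its end, in the units of the state.
- manip.get_state(): the state, without advancing time (a new reading comes with each control period).
- manip.read_camera(name): name is "side" or "top"; returns the picture (480x640x3 uint8, red, green, blue); there is no depth.
- manip.camera_info(name): a dict with "vfov" (degrees; the focal length in pixels is half the picture's height over the tangent of half this angle, whatever the lens; pixels are square), "cx", "cy" (the principal point, pixels), "k1" (the pictures are not rectified: a ray, as slopes to the right and down, at radius r is drawn at 1 + k1 r^2 times it, then the intrinsics apply), "extrinsics" (4x4, takes a point from world to camera coordinates). Camera axes: x right, y up, looking along -z (the intrinsics and any distortion apply to the point x, -y, -z); pixel columns grow to the right and rows downward; lengths in m; the calibration is good to about 2 mm. A picture is of the moment at which its call begins. camera_info takes no time and is no camera call.
- manip.sign_off(): hands the job in, once; it reports no verdict.
The state is a dict: "t": time; "joint_pos": joint angles; "joint_velocities": joint speeds; "joint_efforts": joint torques, N m; "tool_pos": TCP position; "tool_rot": TCP orientation; "contact_force": force on the tool from outside, world axes, zero at the start; "moment": the same for the moment, N m; "width": opening from 0.0 (shut) to 1.0 (fully open).
Only numpy, scipy, OpenCV 4.12 (cv2) and the standard library are available. Lean on these libraries where they do the work, as an engineer would, in place of code of your own. Each camera call takes 0.05 s, during which the arm holds its last target.

## Working session

There is one attempt and no reset: what is moved stays moved. The work goes in short steps, Python scripts to look and compute and a shell command to move; the robot and the scene stay as the last step left them, time stands still between calls to the robot, and variables do not carry over. Pictures are saved under pics/ and viewed, and the job is handed in when it is done.

```bash
mkdir -p pics; cat > h.py <<'E'
import numpy as np, cv2
from rig import manip
from scipy.spatial.transform import Rotation as R
def K(n):
    c=manip.camera_info(n); f=240/np.tan(np.radians(c['vfov'])/2); return c,f
def ray(n,u,v):
    c,f=K(n); d=np.array([(u-c['cx'])/f,(v-c['cy'])/f]); s=d.copy()
    for _ in range(30): s=d/(1+c['k1']*(s@s))
    E=np.array(c['extrinsics']); Rm=E[:3,:3]; o=-Rm.T@E[:3,3]
    return o, Rm.T@np.array([s[0],-s[1],-1])
def onz(n,u,v,z):
    o,d=ray(n,u,v); return o+d*(z-o[2])/d[2]
def proj(n,p):
    c,f=K(n); E=np.array(c['extrinsics']); q=E[:3,:3]@np.array(p)+E[:3,3]
    s=np.array([q[0],-q[1]])/-q[2]; s=s*(1+c['k1']*(s@s)); return s*f+[c['cx'],c['cy']]
def snap(n,name):
    im=manip.read_camera(n)[:,:,::-1].copy(); cv2.imwrite(f'pics/{name}.png',im); return im
E
python3 - <<'E'
from h import *
for n in('side','top'): snap(n,n+'0'); print(manip.camera_info(n))
print(manip.get_state(), manip.nose_length)
E
```

```text
{'vfov': 45.26603919281983, 'cx': 325.9727293845052, 'cy': 238.8720926013276, 'k1': -0.11144213600268553, 'extrinsics': array([[-0.99983684, -0.00538354, -0.01724244,  0.53692349],
       [-0.00800096, -0.72381682,  0.68994579, -0.04015218],
       [-0.01619472,  0.68997118,  0.72365565, -1.46229815],
       [ 0.        ,  0.        ,  0.        ,  1.        ]])}
{'vfov': 46.290871206871124, 'cx': 311.4855227800921, 'cy': 245.58607041601346, 'k1': 0.046732178634356566, 'extrinsics': array([[-1.02252632e-02, -9.99946703e-01,  1.42657581e-03,
         1.65354632e-02],
       [ 9.85677800e-01, -9.83917210e-03,  1.68352206e-01,
        -5.55492385e-01],
       [-1.68329197e-01,  3.12758972e-03,  9.85725874e-01,
        -1.68991979e+00],
       [ 0.00000000e+00,  0.00000000e+00,  0.00000000e+00,
         1.00000000e+00]])}
{'t': 0.1, 'joint_pos': array([-1.31598795e+00,  1.50922287e-01,  1.43790662e+00,  1.88822817e-05,
        1.55383319e+00, -1.33982702e-01]), 'joint_velocities': array([ 0.0002721 , -0.00040733, -0.00136988,  0.00036014,  0.00021621,
       -0.00095785]), 'joint_efforts': array([ 6.27531961e-03, -7.14377117e+01, -5.71795142e+01,  8.55305075e-05,
        7.17119663e-03,  3.41697819e-05]), 'tool_pos': array([ 0.21795132, -0.5320607 ,  0.4041736 ]), 'tool_rot': array([-0.13661032,  0.69416589, -0.69341026,  0.13657799]), 'contact_force': array([ 0.3194398 ,  0.44139999, -0.73788838]), 'moment': array([0.00503515, 0.03309744, 0.05071435]), 'width': 0.9999797555014832} 0.1734
```

View pics/top0.png

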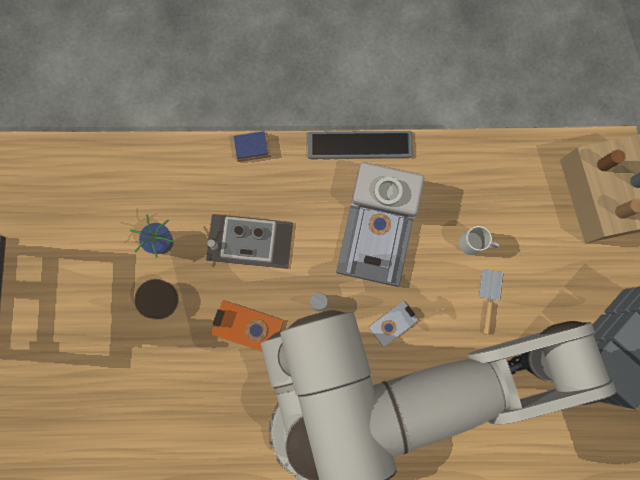

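View pics/side0.png

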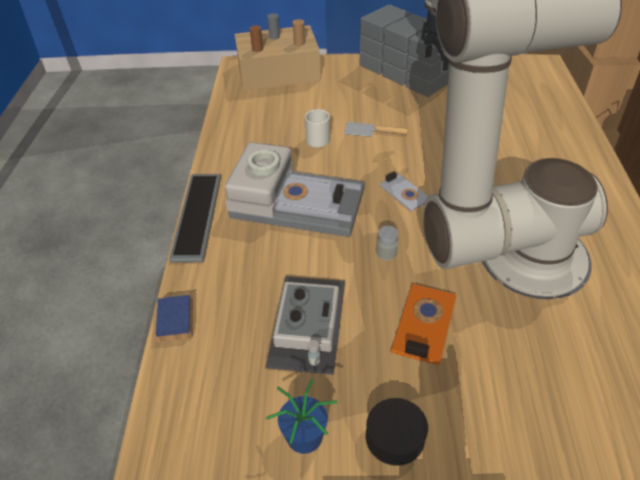

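Sled candidates in the top view are the silver sled in the press (378,240), a small silver one on the table (393,324) and an orange one (250,325). By the description I choose the one in the press. Next is a close crop to check it, and another of the console.

```bash
python3 - <<'E'
from h import *
im=cv2.imread('pics/top0.png')
a=cv2.resize(im[155:295,325:435],None,fx=4,fy=4,interpolation=cv2.INTER_CUBIC)
b=cv2.resize(im[205:275,200:300],None,fx=6,fy=6,interpolation=cv2.INTER_CUBIC)
cv2.imwrite('pics/cropA.png',a);cv2.imwrite('pics/cropB.png',b)
E
```

```text
(no output)
```

View pics/cropA.png

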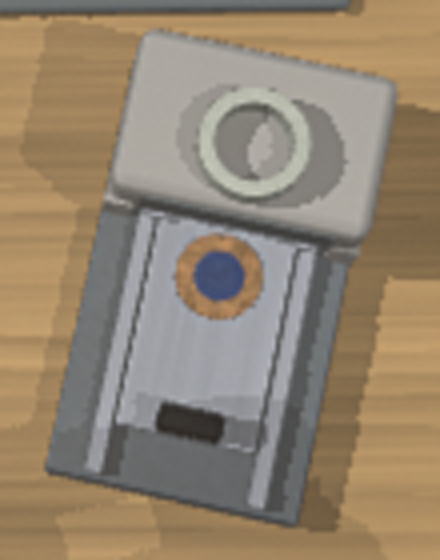

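View pics/cropB.png

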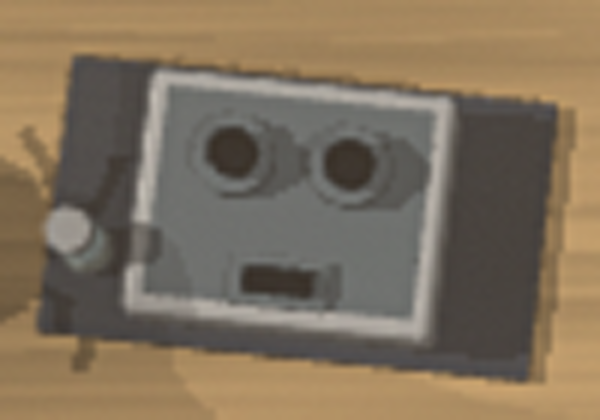

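The crops confirm the grey sled between the press guides, with its black block at about (372,260). The console keys are at about (239,230) and (258,232), and the stop key is at (247,252).

```bash
python3 - <<'E'
from h import *
im=cv2.imread('pics/top0.png')
def blobs(n,im,x0,x1,y0,y1,th,mn=15):
    g=im.max(2)[y0:y1,x0:x1]; m=(g<th).astype(np.uint8)
    k,l,s,c=cv2.connectedComponentsWithStats(m)
    return [(c[i]+[x0,y0],s[i]) for i in range(1,k) if s[i][4]>=mn]
s=cv2.imread('pics/side0.png')
for n,i,box,z in [('top',im,(226,272,222,262),.073),('top',im,(355,395,248,275),.072),('side',s,(282,332,285,330),.073),('side',s,(325,350,178,210),.072)]:
    for th in (60,75):
        for c,st in blobs(n,i,*box,th): print(n,th,c.round(1),st,onz(n,*c,z).round(4))
# press corners / edges
for u,v in [(45,470),(297,523)]: print('press near corners z.03',onz('top',325+u/4,155+v/4,.03).round(4))
for u,v in [(132,212),(87,470),(308,245),(255,508)]: print('guide ends',onz('top',325+u/4,155+v/4,.042).round(4))
for u,v in [(117,422),(255,452)]: print('sled rear corners',onz('top',325+u/4,155+v/4,.042).round(4))
for u,v in [(72,57),(558,105),(530,380),(40,332)]: print('foot',onz('top',200+u/6,205+v/6,.008).round(4))
for u,v in [(155,72),(455,98),(430,340),(128,310)]: print('box',onz('top',200+u/6,205+v/6,.05).round(4))
print('glue top',onz('top',200+68/6,205+230/6,.07),'jar',onz('top',319,300,.075))
E
```

```text
top 75 [238.5 229.9] [ 9  4  8  9 55] [0.602  0.2336 0.073 ]
top 75 [257.8 231.9] [28  6  9  9 56] [0.5953 0.1747 0.073 ]
top 75 [245.7 251.4] [14 27 12  6 52] [0.5353 0.2112 0.073 ]
top 60 [372.1 260.5] [  9   8  17  10 101] [ 0.5036 -0.1725  0.072 ]
top 75 [372.1 260.5] [  9   8  17  10 121] [ 0.5038 -0.1724  0.072 ]
side 60 [299.1 293.7] [13  4  9 10 76] [0.5954 0.1783 0.073 ]
side 60 [325.3 309.1] [41 18  6 13 57] [0.536  0.2218 0.073 ]
side 60 [295.3 315.2] [ 9 25 10 11 87] [0.6015 0.238  0.073 ]
side 75 [299.1 293.6] [ 12   3  11  12 104] [0.5954 0.1781 0.073 ]
side 75 [325.2 309.1] [40 17  7 15 81] [0.5362 0.2218 0.073 ]
side 75 [295.1 315.1] [  8  24  11  13 115] [0.602  0.2376 0.073 ]
side 60 [337.7 193.6] [  9   7   8  18 109] [ 0.5055 -0.1584  0.072 ]
side 75 [337.7 193.7] [  8   7  10  18 140] [ 0.5054 -0.1583  0.072 ]
press near corners z.03 [ 0.4732 -0.065   0.03  ]
press near corners z.03 [ 0.4302 -0.2585  0.03  ]
guide ends [ 0.6747 -0.1363  0.042 ]
guide ends [ 0.4714 -0.0967  0.042 ]
guide ends [ 0.6467 -0.2731  0.042 ]
guide ends [ 0.4409 -0.2248  0.042 ]
sled rear corners [ 0.5085 -0.1207  0.042 ]
sled rear corners [ 0.4841 -0.2263  0.042 ]
foot [0.666 0.327 0.008]
foot [0.6375 0.0689 0.008 ]
foot [0.4905 0.0843 0.008 ]
foot [0.5186 0.3408 0.008 ]
box [0.648  0.2765 0.05  ]
box [0.6328 0.121  0.05  ]
box [0.5062 0.1338 0.05  ]
box [0.5233 0.2884 0.05  ]
glue top [0.56173416 0.31629409 0.07      ] jar [ 0.3854517  -0.00978715  0.075     ]
```

```bash
cat >> h.py <<'E'
def go(tip,yaw):
    """tip target world (shut fingertip point), yaw: world heading wanted for tool x (mod pi)"""
    s=manip.get_state(); M=R.from_quat(s['tool_rot']).as_matrix()
    t=s['tool_pos']+M[:,1]*manip.nose_length
    d=M.T@(np.array(tip)-t)*1000
    h=np.arctan2(M[1,0],M[0,0]); e=(yaw-h+np.pi/2)%np.pi-np.pi/2
    # turn about tool y (pointing down): + turn lowers heading
    print('t',round(s['t'],2),'tip',t.round(4),'ydir',M[:,1].round(3),'head',round(np.degrees(h),1),'| shift',d.round(1),'turn',round(-np.degrees(e),2),'F',s['contact_force'].round(1),'w',round(s['width'],3),'j6',s['joint_pos'].round(2)[[0,5]])
    print(' perrow xy dir world->',M.T.round(2).tolist())
PY=-0.215; PO=np.array([0.6178,-0.198])
def press(x,z,y=0):
    c,s=np.cos(PY),np.sin(PY); return [PO[0]+c*x-s*y,PO[1]+s*x+c*y,z]
E
python3 - <<'E'
from h import *
print(press(-.165,.15)); go(press(-.165,.15),PY)
E
```

```text
[np.float64(0.4565988949558677), np.float64(-0.16279767433037093), 0.15]
t 0.1 tip [ 0.2179 -0.5319  0.2308] ydir [-0.     0.001 -1.   ] head -157.7 | shift [-360.8   81.1 -251. ] turn 34.59 F [ 0.3  0.4 -0.7] w 1.0 j6 [-1.32 -0.13]
 perrow xy dir world-> [[-0.93, -0.38, -0.0], [-0.0, 0.0, -1.0], [0.38, -0.93, -0.0]]
```

```bash
python3 -m jog '[[[-40,0,-28],7,1],[[-40,0,-28],7,1],[[-40,0,-28],7,1],[[-40,0,-28],7,1],[[-40,0,-28],7,1]]' 40; python3 -c "
from h import *
go(press(-.165,.15),PY)"
```

```text
t: 0.6
tool_pos: [0.3882, -0.3697, 0.4022]
tool_rot: [0.08, 0.704, -0.701, -0.082]
contact_force: [0.0, -1.5, -0.3]
width: 0.143
t 0.6 tip [ 0.3878 -0.3691  0.2288] ydir [-0.002  0.003 -1.   ] head 166.8 | shift [ -20.3   79.4 -216.3] turn -0.83 F [ 0.  -1.5 -0.3] w 0.143 j6 [-0.9  0.9]
 perrow xy dir world-> [[-0.97, 0.23, 0.0], [-0.0, 0.0, -1.0], [-0.23, -0.97, -0.0]]
```

```bash
python3 -m jog '[[[-5,0,-48],0,1],[[-5,0,-48],0,1],[[-5,5,-48],0,1],[[-5,20,-48],0,1],[[0,20,-24],0,1]]'; python3 -c "
from h import *
go(press(-.165,.15),PY)"
```

```text
t: 1.1
tool_pos: [0.4607, -0.1593, 0.3586]
tool_rot: [0.082, 0.704, -0.701, -0.082]
contact_force: [0.3, -1.6, -0.3]
width: -0.001
t 1.1 tip [ 0.4607 -0.1586  0.1852] ydir [-0.     0.004 -1.   ] head 166.6 | shift [ 3.  35.2  5.1] turn -1.05 F [ 0.3 -1.6 -0.3] w -0.001 j6 [-0.49  1.31]
 perrow xy dir world-> [[-0.97, 0.23, 0.0], [-0.0, 0.0, -1.0], [-0.23, -0.97, -0.0]]
```

```bash
python3 -m jog '[[[3,25,5],-1,1],[[0,25,0],0,1],[[0,25,0],0,1],[[0,20,0],0,1],[[0,0,0],0,1]]'; python3 -c "
from h import *
go(press(-.165,.052),PY)
snap('side','side1');snap('top','top1')"
```

```text
t: 1.6
tool_pos: [0.4563, -0.1579, 0.2575]
tool_rot: [0.072, 0.705, -0.701, -0.075]
contact_force: [-0.3, 0.6, 0.4]
width: 0.002
t 1.6 tip [ 0.4557 -0.1568  0.0841] ydir [-0.003  0.006 -1.   ] head 168.1 | shift [-2.2 32.   5.9] turn 0.38 F [-0.3  0.6  0.4] w 0.002 j6 [-0.49  1.28]
 perrow xy dir world-> [[-0.98, 0.21, 0.0], [-0.0, 0.01, -1.0], [-0.21, -0.98, -0.01]]
```

View pics/side1.png

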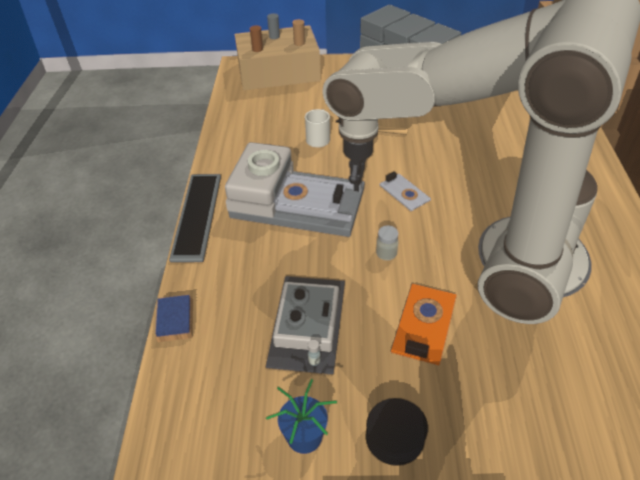

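The side view shows the shut fingertips at about (357,187), behind the block at (338,194) with a gap. I'll go down now.

```bash
python3 -m jog '[[[-2,10,6],0,1],[[0,10,0],0,1],[[0,10,0],0,1],[[0,2,0],0,1],[[0,0,0],0,1]]'; python3 -c "
from h import *
go(press(-.165,.052),PY)"
```

```text
t: 2.2
tool_pos: [0.4584, -0.1658, 0.2282]
tool_rot: [0.075, 0.704, -0.702, -0.073]
contact_force: [0.1, 0.0, 0.7]
width: -0.004
t 2.2 tip [ 0.459  -0.1654  0.0548] ydir [ 0.004  0.002 -1.   ] head 168.0 | shift [ 2.9  2.8 -2. ] turn 0.34 F [0.1 0.  0.7] w -0.004 j6 [-0.51  1.27]
 perrow xy dir world-> [[-0.98, 0.21, -0.0], [0.0, 0.0, -1.0], [-0.21, -0.98, -0.0]]
```

```bash
python3 -m jog '[[[-8,2,-2],0,1],[[-8,0,0],0,1],[[-8,0,0],0,1],[[-6,0,0],0,1],[[-6,0,0],0,1]]'; python3 -c "
from h import *
go(press(-.061,.052),PY)"
```

```text
t: 2.7
tool_pos: [0.4971, -0.1716, 0.2269]
tool_rot: [0.075, 0.704, -0.702, -0.072]
contact_force: [-3.1, 0.2, 0.4]
width: -0.002
t 2.7 tip [ 0.4978 -0.1712  0.0535] ydir [ 0.004  0.002 -1.   ] head 168.0 | shift [-61.9   1.7   1. ] turn 0.35 F [-3.1  0.2  0.4] w -0.002 j6 [-0.48  1.3 ]
 perrow xy dir world-> [[-0.98, 0.21, -0.0], [0.0, 0.0, -1.0], [-0.21, -0.98, -0.0]]
```

Contact is made, at about 3 N. I'll keep pushing.

```bash
python3 -m jog '[[[-8,0,0.5],0,1],[[-8,0,0],0,1],[[-8,0,0],0,1],[[-8,0,0],0,1],[[-8,0,0],0,1]]'; python3 -c "
from h import *
go(press(-.061,.052),PY)"
```

```text
t: 3.2
tool_pos: [0.5395, -0.1811, 0.2269]
tool_rot: [0.075, 0.704, -0.702, -0.073]
contact_force: [-2.7, -0.7, 1.1]
width: -0.002
t 3.2 tip [ 0.5401 -0.1807  0.0535] ydir [ 0.003  0.002 -1.   ] head 168.0 | shift [-18.6   1.5   0.4] turn 0.35 F [-2.7 -0.7  1.1] w -0.002 j6 [-0.46  1.32]
 perrow xy dir world-> [[-0.98, 0.21, -0.0], [0.0, 0.0, -1.0], [-0.21, -0.98, -0.0]]
```

```bash
python3 -m jog '[[[-4,0,0],0,1],[[-4,0,0],0,1],[[-4,0,0],0,1],[[-3,0,0],0,1],[[-2,0,0],0,1]]'; python3 -c "
from h import *
go(press(-.061,.052),PY)"
```

```text
t: 3.7
tool_pos: [0.5579, -0.1849, 0.2268]
tool_rot: [0.074, 0.704, -0.702, -0.073]
contact_force: [-23.2, 5.8, 14.5]
width: -0.001
t 3.7 tip [ 0.5582 -0.1845  0.0534] ydir [ 0.002  0.003 -1.   ] head 168.0 | shift [-0.2  1.4  0.5] turn 0.36 F [-23.2   5.8  14.5] w -0.001 j6 [-0.45  1.33]
 perrow xy dir world-> [[-0.98, 0.21, -0.0], [0.0, 0.0, -1.0], [-0.21, -0.98, -0.0]]
```

The force rose to 23 N at exactly the predicted home position, so the sled is against the stop. I'll back straight off and check.

```bash
python3 -m jog '[[[0,0,0],0,1],[[4,0,0],0,1],[[8,0,0],0,1],[[15,0,0],0,1],[[15,0,0],0,1]]'; python3 -c "
from h import *
go(press(-.061,.052),PY)"
python3 -m jog '[[[8,-30,0],0,0.5],[[0,-40,0],0,0],[[0,-40,0],0,-0.08],[[0,-30,0],0,-0.08],[[0,0,0],0,-0.08]]';  python3 - <<'E'
from h import *
a=snap('top','top2');b=snap('side','side2')
cv2.imwrite('pics/c2.png',np.hstack([cv2.resize(a[155:295,325:435],(440,560)),cv2.resize(b[130:250,220:380],(360,270)).__class__(0) if 0 else cv2.copyMakeBorder(cv2.resize(b[135:245,220:310],(360,440)),0,120,0,0,0)]))
go([.5990,.2045,.15],-.112)
E
```

```text
t: 4.2
tool_pos: [0.5156, -0.1759, 0.2265]
tool_rot: [0.074, 0.704, -0.702, -0.073]
contact_force: [0.2, -0.3, 0.4]
width: -0.004
t 4.2 tip [ 0.5161 -0.1755  0.0531] ydir [ 0.003  0.003 -1.   ] head 168.1 | shift [-43.1   1.2   0.6] turn 0.38 F [ 0.2 -0.3  0.4] w -0.004 j6 [-0.47  1.31]
 perrow xy dir world-> [[-0.98, 0.21, -0.0], [0.0, 0.0, -1.0], [-0.21, -0.98, -0.0]]
t: 4.7
tool_pos: [0.5025, -0.1733, 0.3711]
tool_rot: [0.074, 0.704, -0.702, -0.073]
contact_force: [-0.2, -0.6, 0.1]
width: 0.537
t 4.8 tip [ 0.502  -0.1723  0.194 ] ydir [-0.002  0.005 -1.   ] head 168.0 | shift [ -16.9   45.8 -388.5] turn -5.56 F [ 0.6 -0.4 -1.2] w 0.541 j6 [-0.48  1.3 ]
 perrow xy dir world-> [[-0.98, 0.21, 0.0], [-0.0, 0.01, -1.0], [-0.21, -0.98, -0.0]]
```

View pics/c2.png

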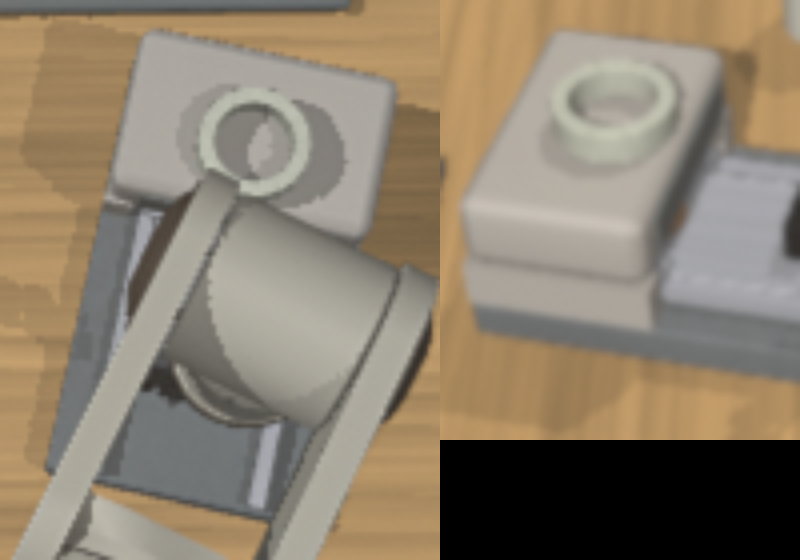

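View pics/side2.png

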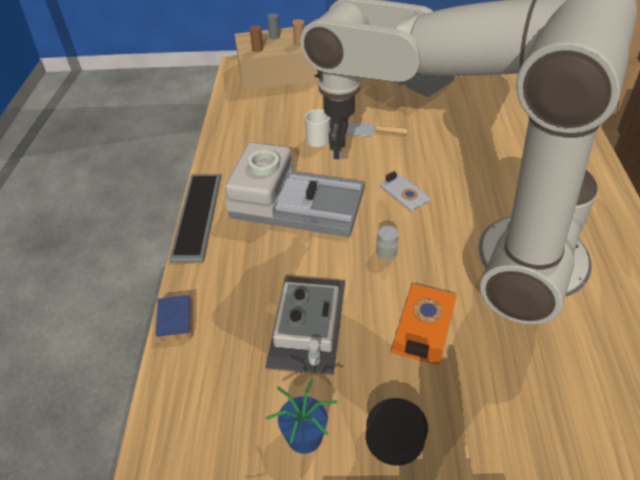

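The sled moved in, with its block now at (311,190) in the side view. I'll carry over to the console and check the sled from the top once the arm is clear.

```bash
python3 -m jog '[[[-3,0,-45],-1,-0.08],[[-3,0,-45],-1,-0.08],[[-3,0,-45],-1,-0.08],[[-3,0,-45],-1,-0.08],[[-3,0,-45],-1,-0.08]]'; python3 -c "
from h import *
go([.599,.2045,.15],-.112)"
```

```text
t: 5.3
tool_pos: [0.5554, 0.0481, 0.3607]
tool_rot: [0.042, 0.708, -0.704, -0.049]
contact_force: [0.5, -0.5, -0.7]
width: 0.542
t 5.3 tip [0.5537 0.0491 0.1873] ydir [-0.01   0.006 -1.   ] head 172.7 | shift [ -25.5   37.8 -159.7] turn -0.93 F [ 0.5 -0.5 -0.7] w 0.542 j6 [-0.05  1.65]
 perrow xy dir world-> [[-0.99, 0.13, 0.01], [-0.01, 0.01, -1.0], [-0.13, -0.99, -0.0]]
```

```bash
python3 -m jog '[[[-6,0,-45],-1,-0.08],[[-6,0,-45],0,-0.08],[[-6,0,-45],0,-0.08],[[-6,0,-20],0,-0.08],[[0,0,0],0,-0.08]]'; python3 - <<'E'
from h import *
a=snap('top','top3');b=snap('side','side3')
cv2.imwrite('pics/c3.png',np.hstack([cv2.resize(a[155:295,325:435],(440,560),interpolation=cv2.INTER_CUBIC)]))
m=(a.max(2)[215:275,355:410]<65).astype(np.uint8)
k,l,s,c=cv2.connectedComponentsWithStats(m)
for i in range(1,k):
    if s[i][4]>20:
        p=onz('top',*(c[i]+[355,215]),.072); d=p[:2]-PO; print(c[i]+[355,215],p,'press x,y',np.cos(PY)*d[0]+np.sin(PY)*d[1],-np.sin(PY)*d[0]+np.cos(PY)*d[1])
go([.599,.2045,.15],-.112)
E
```

```text
t: 5.8
tool_pos: [0.596, 0.211, 0.3515]
tool_rot: [0.029, 0.708, -0.705, -0.044]
contact_force: [-0.0, 0.2, -0.2]
width: 0.539
[376.23931624 236.98290598] [ 0.57606666 -0.18711098  0.072     ] press x,y -0.04309563210842465 0.0017346167120062938
t 5.9 tip [0.592  0.2097 0.1786] ydir [-0.021  0.005 -1.   ] head 173.9 | shift [-8.2 28.4  4.5] turn 0.36 F [ 0.2 -0.2  1.1] w 0.538 j6 [0.21 1.89]
 perrow xy dir world-> [[-0.99, 0.11, 0.02], [-0.02, 0.0, -1.0], [-0.11, -0.99, -0.0]]
```

View pics/c3.png

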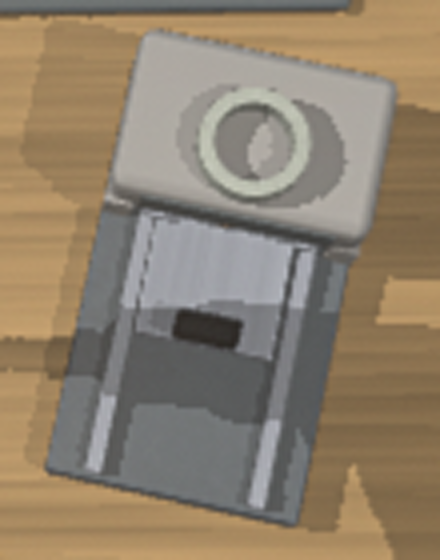

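View pics/side3.png

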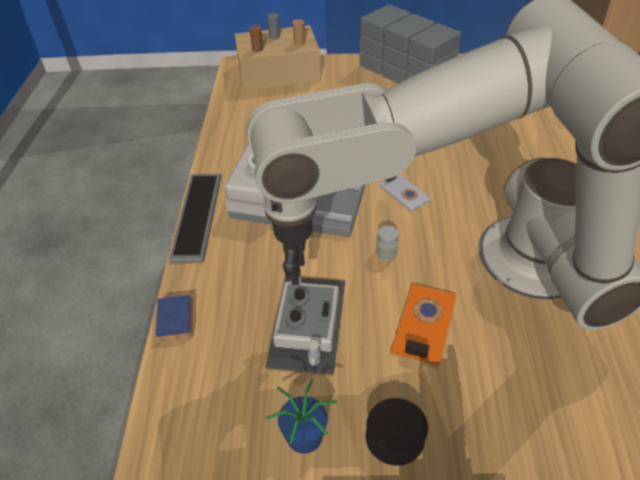

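```bash
python3 - <<'E'
from h import *
def loc(p):
    d=p[:2]-PO; return (np.array([np.cos(PY)*d[0]+np.sin(PY)*d[1],-np.sin(PY)*d[0]+np.cos(PY)*d[1]])*1000).round(1)
T=lambda u,v,z:loc(onz('top',325+u/4,155+v/4,z))
print('head far',T(150,28,.12),T(397,82,.12),'front top',T(112,185,.115),T(358,240,.115))
print('bed near',T(45,470,.03),T(297,523,.03))
print('sled rear before',T(117,422,.042),T(255,452,.042),'now',T(137,330,.042),T(272,359,.042))
print('block top far edge now',T(178,309,.072),T(243,323,.072))
b=cv2.imread('pics/side2.png')
cv2.imwrite('pics/c4.png',cv2.resize(b[140:240,222:372],(750,500),interpolation=cv2.INTER_CUBIC))
E
```

```text
head far [166.   89.2] [ 162.  -101.3] front top [41.3 93.8] [ 37.1 -94.6]
bed near [-169.7   99.1] [-170.4  -99.1]
sled rear before [-123.3   52.2] [-124.6  -56.2] now [-49.2  50.8] [-50.4 -56. ]
block top far edge now [-32.8  24.6] [-33.4 -26. ]
```

View pics/c4.png

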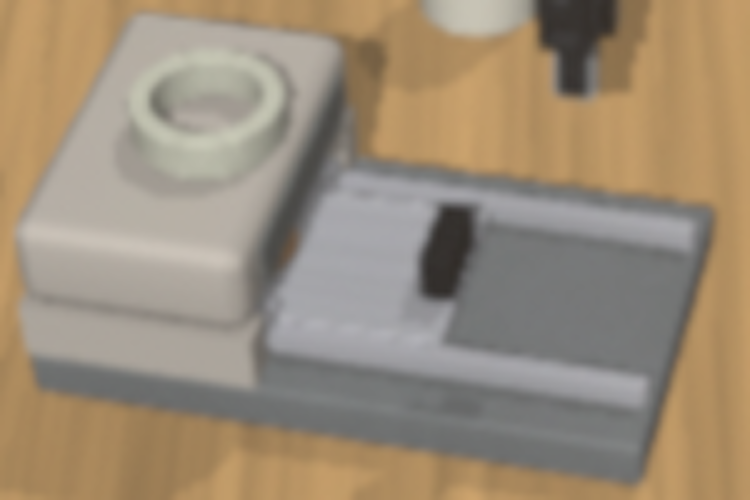

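The sled's rear edge measures -49 to -50 mm in the press frame, and -50 mm is home, so it agrees with the force reading. Next I line up over the keys.

```bash
python3 -m jog '[[[-8,15,5],0.4,-0.08],[[0,15,0],0,-0.08],[[0,15,0],0,-0.08],[[0,15,0],0,-0.08],[[0,5,0],0,-0.08]]'; python3 - <<'E'
from h import *
b=snap('side','side4')
go([.599,.2045,.085],-.112)
cv2.imwrite('pics/c5.png',cv2.resize(b[230:370,240:360],(600,700))[:600])
E
```

```text
t: 6.4
tool_pos: [0.6012, 0.1974, 0.2797]
tool_rot: [0.034, 0.707, -0.705, -0.05]
contact_force: [-0.7, -0.5, 0.0]
width: 0.539
t 6.45 tip [0.597  0.198  0.1061] ydir [-0.024  0.003 -1.   ] head 173.2 | shift [-1.7 21.1 -6.7] turn -0.41 F [-0.8  0.4 -0.9] w 0.542 j6 [0.19 1.88]
 perrow xy dir world-> [[-0.99, 0.12, 0.02], [-0.02, 0.0, -1.0], [-0.12, -0.99, -0.0]]
```

View pics/c5.png

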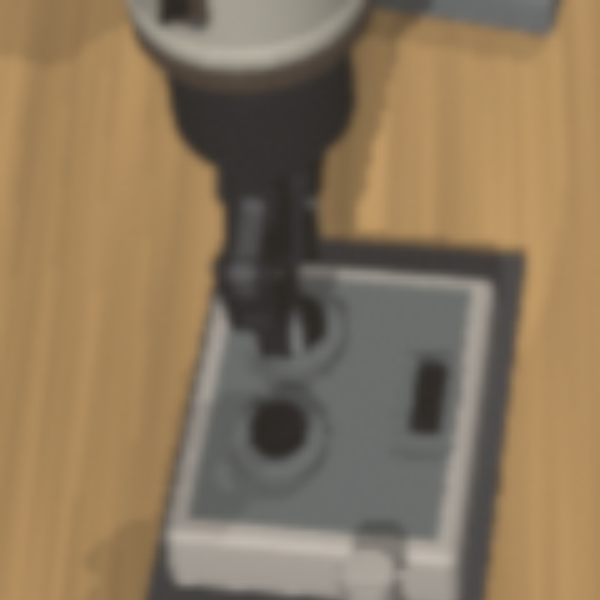

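```bash
python3 -m jog '[[[-2,4,-6],0,-0.08],[[0,4,0],0,-0.08],[[0,3,0],0,-0.08],[[0,0,0],0,-0.08],[[0,0,0],0,-0.08]]'; python3 - <<'E'
from h import *
b=snap('side','side5')
go([.599,.2045,.085],-.112)
s=manip.get_state();M=R.from_quat(s['tool_rot']).as_matrix();t=s['tool_pos']+M[:,1]*.1694
c=cv2.resize(b[230:370,240:360],(600,700))
for sg in(-1,1):
  for k in (23,37.5):
    u=(proj('side',t+sg*M[:,2]*k/1000)-[240,230])*5; cv2.circle(c,(int(u[0]),int(u[1])),4,(0,0,255),1)
cv2.imwrite('pics/c6.png',c[:600])
E
```

```text
t: 6.95
tool_pos: [0.6041, 0.2029, 0.2686]
tool_rot: [0.035, 0.707, -0.705, -0.05]
contact_force: [0.7, 0.1, 0.4]
width: 0.538
t 7.0 tip [0.6002 0.2036 0.0953] ydir [-0.022  0.004 -1.   ] head 173.1 | shift [ 1.1 10.3 -0.7] turn -0.47 F [ 0.   0.5 -0.3] w 0.539 j6 [0.2  1.89]
 perrow xy dir world-> [[-0.99, 0.12, 0.02], [-0.02, 0.0, -1.0], [-0.12, -0.99, -0.0]]
```

View pics/c6.png

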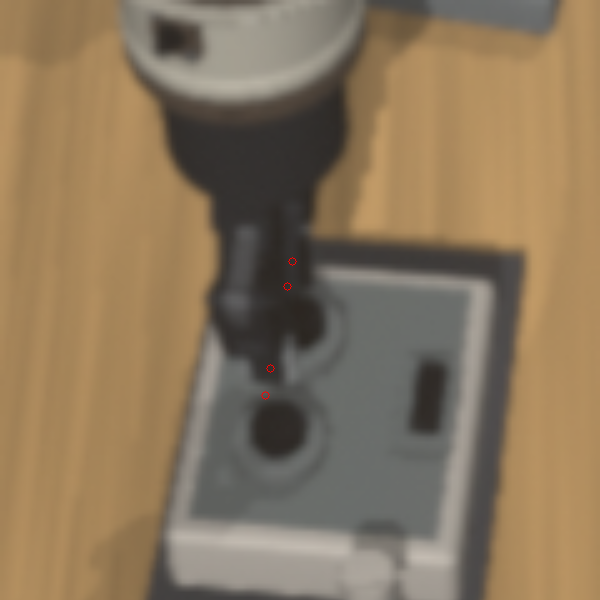

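```bash
python3 -m jog '[[[1,4,-1],-0.5,-0.08],[[0,4,0],0,-0.08],[[0,4,0],0,-0.08],[[0,4,0],0,-0.08],[[0,2,0],0,-0.08]]'; python3 - <<'E'
from h import *
b=snap('side','side6')
go([.599,.2045,.066],-.112)
cv2.imwrite('pics/c7.png',cv2.resize(b[230:370,240:360],(600,700))[:600])
E
```

```text
t: 7.5
tool_pos: [0.6027, 0.2043, 0.2498]
tool_rot: [0.031, 0.707, -0.705, -0.047]
contact_force: [-0.5, -0.1, -0.8]
width: 0.543
t 7.55 tip [0.5989 0.205  0.0762] ydir [-0.022  0.004 -1.   ] head 173.7 | shift [-0.4 10.2  0.5] turn 0.09 F [-0.3  0.4 -1. ] w 0.538 j6 [0.2  1.88]
 perrow xy dir world-> [[-0.99, 0.11, 0.02], [-0.02, 0.0, -1.0], [-0.11, -0.99, -0.0]]
```

View pics/c7.png

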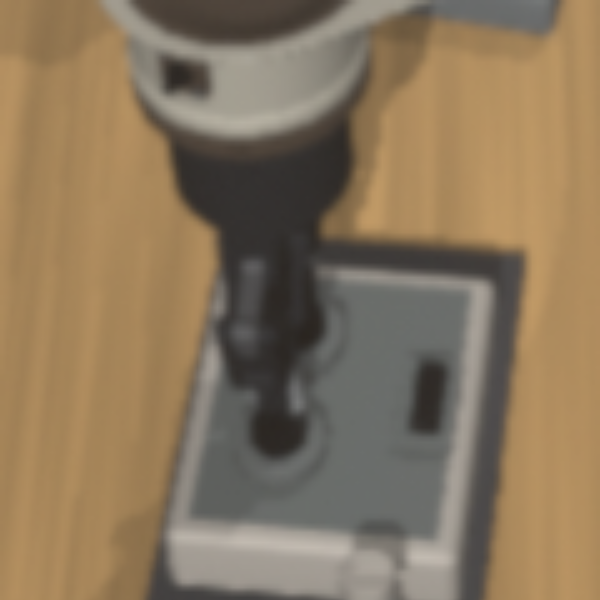

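```bash
python3 -m jog '[[[0,3,0],0,-0.08],[[0,2,0],0,-0.08],[[0,2,0],0,-0.08],[[0,2,0],0,-0.08],[[0,0,0],0,-0.08]]'; python3 - <<'E'
from h import *
go([.599,.2045,.066],-.112); print(manip.get_state()['moment'])
E
```

```text
t: 8.05
tool_pos: [0.6026, 0.2043, 0.2406]
tool_rot: [0.032, 0.707, -0.705, -0.046]
contact_force: [-3.8, -0.4, 6.0]
width: 0.54
t 8.05 tip [0.599  0.205  0.0673] ydir [-0.021  0.004 -1.   ] head 173.7 | shift [-0.1  1.3  0.5] turn 0.09 F [-3.8 -0.4  6. ] w 0.54 j6 [0.2  1.88]
 perrow xy dir world-> [[-0.99, 0.11, 0.02], [-0.02, 0.0, -1.0], [-0.11, -0.99, -0.0]]
[-0.14342001  0.49269999  0.03622831]
```

```bash
python3 -m jog '[[[0,1.5,0],0,-0.08],[[0,1.5,0],0,-0.08],[[0,1.5,0],0,-0.08],[[0,1,0],0,-0.08],[[0,0,0],0,-0.08]]'; python3 - <<'E'
from h import *
go([.599,.2045,.066],-.112); print(manip.get_state()['moment'])
E
```

```text
t: 8.55
tool_pos: [0.6023, 0.2043, 0.2376]
tool_rot: [0.032, 0.707, -0.705, -0.046]
contact_force: [-4.7, -0.6, 9.6]
width: 0.542
t 8.55 tip [0.599  0.205  0.0642] ydir [-0.019  0.004 -1.   ] head 173.7 | shift [-0.  -1.8  0.5] turn 0.09 F [-4.7 -0.6  9.6] w 0.542 j6 [0.2  1.88]
 perrow xy dir world-> [[-0.99, 0.11, 0.02], [-0.02, 0.0, -1.0], [-0.11, -0.99, -0.0]]
[-0.26033663  0.73977935  0.05942453]
```

```bash
python3 -m jog '[[[0,1.5,0],0,-0.08],[[0,1.5,0],0,-0.08],[[0,1.5,0],0,-0.08],[[0,1.5,0],0,-0.08],[[0,1.5,0],0,-0.08]]'; python3 - <<'E'
from h import *
go([.599,.2045,.066],-.112); print(manip.get_state()['moment'])
E
```

```text
t: 9.05
tool_pos: [0.6018, 0.2043, 0.2369]
tool_rot: [0.033, 0.707, -0.705, -0.044]
contact_force: [-9.0, -3.3, 19.9]
width: 0.539
t 9.05 tip [0.5991 0.205  0.0635] ydir [-0.016  0.004 -1.   ] head 173.7 | shift [ 0.1 -2.5  0.5] turn 0.12 F [-9.  -3.3 19.9] w 0.539 j6 [0.2  1.88]
 perrow xy dir world-> [[-0.99, 0.11, 0.02], [-0.02, 0.0, -1.0], [-0.11, -0.99, -0.0]]
[-0.57742538  1.60878381 -0.00188977]
```

Force is up to 20 N with almost no further travel, and the moments imply it is shared evenly. I'll press a little harder and hold.

```bash
python3 -m jog '[[[0,2,0],0,-0.08],[[0,2,0],0,-0.08],[[0,2,0],0,-0.08],[[0,2,0],0,-0.08],[[0,2,0],0,-0.08]]'; python3 - <<'E'
from h import *
go([.599,.2045,.066],-.112); print(manip.get_state()['moment'])
b=snap('side','side8')
cv2.imwrite('pics/c8.png',cv2.resize(b[230:370,240:360],(600,700))[:600])
E
```

```text
t: 9.55
tool_pos: [0.6009, 0.2043, 0.2368]
tool_rot: [0.035, 0.707, -0.705, -0.042]
contact_force: [-12.1, -2.1, 27.1]
width: 0.54
t 9.55 tip [0.5991 0.2051 0.0635] ydir [-0.011  0.004 -1.   ] head 173.7 | shift [ 0.1 -2.5  0.6] turn 0.16 F [-12.1  -2.1  27.1] w 0.54 j6 [0.2  1.88]
 perrow xy dir world-> [[-0.99, 0.11, 0.01], [-0.01, 0.0, -1.0], [-0.11, -0.99, -0.0]]
[-0.70507565  2.14298304 -0.05476271]
```

View pics/c8.png

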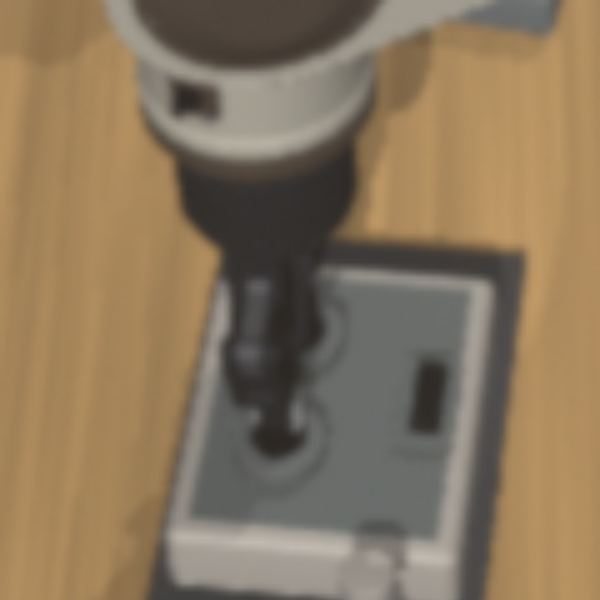

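The left fingertip is on the left key at about (278,435) in the crop, with the key sunk. I'll hold for about 4 s more.

```bash
for i in 1; do :; done
python3 -m jog '[[[0,2,0],0,-0.08],[[0,2,0],0,-0.08],[[0,2,0],0,-0.08],[[0,2,0],0,-0.08],[[0,2,0],0,-0.08]]'
python3 -m jog '[[[0,2,0],0,-0.08],[[0,2,0],0,-0.08],[[0,2,0],0,-0.08],[[0,2,0],0,-0.08],[[0,2,0],0,-0.08]]'; python3 -c "
from h import *
print(manip.get_state()['moment'])"
```

```text
t: 10.1
tool_pos: [0.6001, 0.2043, 0.2368]
tool_rot: [0.036, 0.707, -0.705, -0.04]
contact_force: [-12.7, -3.6, 26.2]
width: 0.539
t: 10.6
tool_pos: [0.5992, 0.2044, 0.2368]
tool_rot: [0.038, 0.708, -0.705, -0.039]
contact_force: [-13.4, -2.4, 26.3]
width: 0.538
[-0.77650334  2.20534155 -0.08112035]
```

```bash
python3 -m jog '[[[0,2,0],0,-0.08],[[0,2,0],0,-0.08],[[0,2,0],0,-0.08],[[0,2,0],0,-0.08],[[0,2,0],0,-0.08]]'
python3 -m jog '[[[0,2,0],0,-0.08],[[0,2,0],0,-0.08],[[0,2,0],0,-0.08],[[0,2,0],0,-0.08],[[0,2,0],0,-0.08]]'
python3 -m jog '[[[0,2,0],0,-0.08],[[0,2,0],0,-0.08],[[0,2,0],0,-0.08],[[0,2,0],0,-0.08],[[0,2,0],0,-0.08]]'; python3 -c "
from h import *
go([.599,.2045,.066],-.112);print(manip.get_state()['moment'])"
```

```text
t: 11.1
tool_pos: [0.5984, 0.2044, 0.2368]
tool_rot: [0.039, 0.708, -0.705, -0.037]
contact_force: [-12.5, -2.6, 27.3]
width: 0.54
t: 11.6
tool_pos: [0.5976, 0.2043, 0.2368]
tool_rot: [0.041, 0.708, -0.705, -0.035]
contact_force: [-12.4, -3.1, 26.5]
width: 0.542
t: 12.1
tool_pos: [0.5968, 0.2044, 0.2368]
tool_rot: [0.042, 0.708, -0.704, -0.033]
contact_force: [-14.2, -2.9, 26.9]
width: 0.539
t 12.1 tip [0.5991 0.2051 0.0634] ydir [ 0.013  0.004 -1.   ] head 173.9 | shift [ 0.  -2.6  0.6] turn 0.28 F [-14.2  -2.9  26.9] w 0.539 j6 [0.21 1.89]
 perrow xy dir world-> [[-0.99, 0.11, -0.01], [0.01, 0.0, -1.0], [-0.11, -0.99, -0.01]]
[-0.81269949  2.28035941 -0.18760097]
```

```bash
python3 -m jog '[[[0,2,0],0,-0.08],[[0,2,0],0,-0.08],[[0,2,0],0,-0.08],[[0,2,0],0,-0.08],[[0,2,0],0,-0.08]]'
python3 -m jog '[[[0,2,0],0,-0.08],[[0,2,0],0,-0.08],[[0,2,0],0,-0.08],[[0,2,0],0,-0.08],[[0,2,0],0,-0.08]]'
python3 -m jog '[[[0,2,0],0,-0.08],[[0,2,0],0,-0.08],[[0,2,0],0,-0.08],[[0,2,0],0,-0.08],[[0,2,0],0,-0.08]]'; python3 -c "
from h import *
go([.599,.2045,.066],-.112);print(manip.get_state()['moment'])"
```

```text
t: 12.6
tool_pos: [0.5961, 0.2044, 0.2368]
tool_rot: [0.044, 0.708, -0.704, -0.032]
contact_force: [-14.0, -3.4, 27.5]
width: 0.545
t: 13.1
tool_pos: [0.5954, 0.2044, 0.2368]
tool_rot: [0.045, 0.708, -0.704, -0.03]
contact_force: [-13.5, -3.7, 27.0]
width: 0.543
t: 13.6
tool_pos: [0.5946, 0.2044, 0.2368]
tool_rot: [0.047, 0.708, -0.704, -0.028]
contact_force: [-13.8, -3.4, 27.6]
width: 0.541
t 13.6 tip [0.5992 0.2051 0.0634] ydir [ 0.026  0.004 -1.   ] head 173.9 | shift [ 0.1 -2.6  0.6] turn 0.3 F [-13.8  -3.4  27.6] w 0.541 j6 [0.21 1.89]
 perrow xy dir world-> [[-0.99, 0.11, -0.03], [0.03, 0.0, -1.0], [-0.11, -0.99, -0.01]]
[-0.8475623   2.31695582 -0.29108573]
```

I've held for about 4.5 s at 20–27 N with no further travel. Letting go by going straight up.

```bash
python3 -m jog '[[[0,-6,0],0,-0.08],[[0,-15,0],0,-0.08],[[0,-35,0],0,-0.08],[[0,-40,0],0,-0.08],[[0,-40,0],0,-0.08]]'
python3 -m jog '[[[40,-10,30],0,-0.08],[[40,0,30],0,-0.08],[[40,0,30],0,-0.08],[[40,0,30],0,-0.08],[[0,0,0],0,-0.08]]'
python3 - <<'E'
from h import *
a=snap('top','top9');b=snap('side','side9')
g=cv2.imread('pics/side0.png')
cv2.imwrite('pics/c9.png',np.hstack([cv2.resize(x[270:370,260:350],(360,400)) for x in(g,b)]))
for x,n in((g,'before'),(b,'after')):
    m=(x.max(2)[285:330,282:332]<60).astype(np.uint8);k,l,s,c=cv2.connectedComponentsWithStats(m)
    print(n,[((c[i]+[282,285]).round(1).tolist(),int(s[i][4])) for i in range(1,k) if s[i][4]>15])
E
```

```text
t: 14.1
tool_pos: [0.5901, 0.2037, 0.3742]
tool_rot: [0.044, 0.707, -0.705, -0.031]
contact_force: [0.9, -0.3, -0.7]
width: 0.541
t: 14.6
tool_pos: [0.4161, 0.1011, 0.3882]
tool_rot: [0.049, 0.708, -0.704, -0.026]
contact_force: [1.5, 0.6, 0.7]
width: 0.539
before [([299.1, 293.7], 76), ([325.3, 309.1], 57), ([295.3, 315.2], 87)]
after [([299.1, 293.7], 75), ([325.4, 309.1], 60), ([295.2, 315.3], 84)]
```

View pics/side9.png

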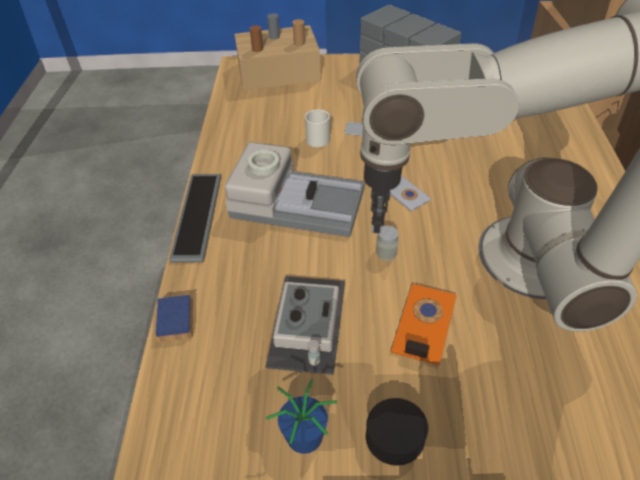

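View pics/top9.png

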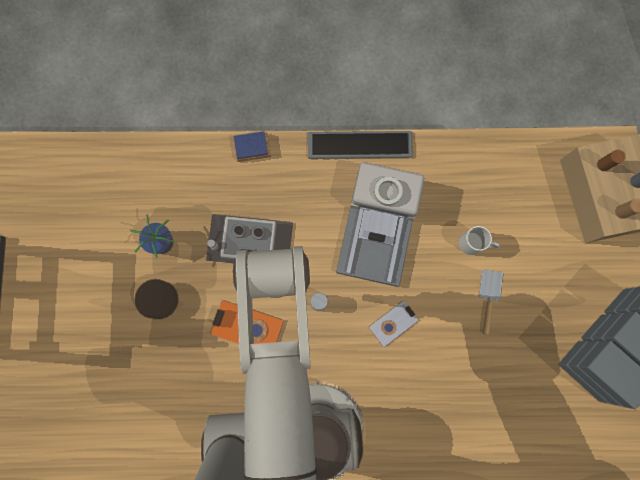

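View pics/c9.png

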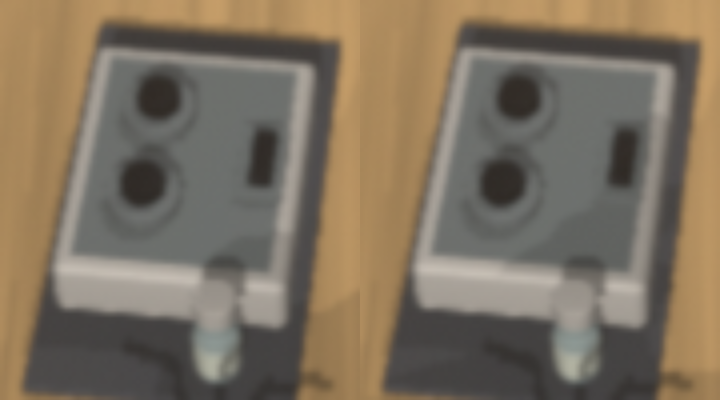

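Both keys are back up: their centroids in the side view, (299,294) and (295,315), match the start picture. The sled is still home with its block at (311,190), and nothing else has moved. The arm is clear, so I'm handing in.

```bash
python3 -m jog '[[[0,0,0],0,-0.08],[[0,0,0],0,-0.08],[[0,0,0],0,-0.08],[[0,0,0],0,-0.08],[[0,0,0],0,-0.08]]'
python3 -c "
from h import *
print(manip.sign_off())"
```

```text
t: 15.2
tool_pos: [0.4223, 0.1036, 0.3882]
tool_rot: [0.048, 0.708, -0.704, -0.025]
contact_force: [0.3, 0.3, -0.1]
width: 0.54
the job is handed in; nothing more can be done
None
```

The sled is home against its end stop, and both start keys were then pressed, held and released. I handed the job in at 15.2 s.

- **Sled:** I pushed it in with shut fingertips until the force rose to about 23 N at the predicted home position. The top view then put its rear edge at -49 to -50 mm in the press frame, where -50 mm is home. A coarser check on the handle block gave -43 mm instead of -40 mm; I put that down to bias from the black block's visible side. During the final push the sensor also showed 14.5 N upward on the tool. Pictures afterwards showed the sled seated on the bed.
- **Start keys:** I pressed them together with the two fingertips about 7 mm down to a hard stop. They stayed there for about 4.5 s, at 20–27 N in total. I couldn't see the right key during the press; that it was fully down rests on the even moment reading and the 7 mm travel. While I held them the tool tilted slowly by about 2.5 degrees, but the tips stayed in place.
- **After release:** Both keys and the stop key look the same as in the first side picture, to within 0.1 px. No other object I could see had moved, the arm was clear of everything, and the contact force was about 0.

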